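# Shut the pick-and-mix bin and tuck its flap under the lip

### The arm

A 7-joint arm with a two-finger parallel gripper is mounted at the origin on the work surface. World frame = base frame: x ahead of the robot, y to its left, z up, the work surface at z = 0. Lengths are in mm, angles in rad, forces in N, time in s.
With the tool pointing down it reaches from about 400 to 875 mm from the base axis. Payload 4.4 kg.
Tool frame: the origin (TCP) lies on the centre line of the jaws, within the pads' length; the fingertips stand 25 mm ahead of it and the grasp point (between the pads) lies 6 mm ahead of it; x points along the fingers, y is the direction in which the jaws open and shut, and the axes are right-handed (so a half turn about x gives the same grasp; the last joint's range is limited). The gripper opens to 85 mm and grips with 20 to 120 N. Pads are 22 mm wide; open, the fingers measure 114 mm over their backs; the gripper's body (76 mm by 85 mm) begins 54 mm behind the grasp point. The pads swing forward as they close: fully open they stand 13 mm farther back than shut.
Start: joints at [-1.235, 0.628, 0.038, 1.517, -0.027, 0.996, -0.02], TCP at [254.177, 598.257, 234.613] pointing down, gripper open.
Joint ranges: [-3.06, 3.06], [-0.37, 2.12], [-1.25, 1.32], [0.18, 2.47], [-1.1, 4.24], [0.23, 1.98], [-2.94, 2.94]. Speed limits (rad/s): [2.57, 2.57, 3.14, 3.14, 3.14, 3.14, 3.14].

### API

Orientations are given as [roll, pitch, yaw] about the fixed x, y, z axes, in that order (R = Rz(yaw) Ry(pitch) Rx(roll)).
In Python, from cell import * gives the robot as it stands. The module is installed in compiled form; this text tells all that it offers.
- The arm moves only by the tool jog_arm, never from a script. Its argument "series" is a list of rows, each a list of 3 entries, a list of its own where there are three numbers: the turn, a rotation vector about the tool's x, y, z in degrees, then the shift along the tool's x, y, z in mm, then the gripper's target within -1 to 1 (shut at 1, half-way at 0, fully open at -1). In form: [[[rx, ry, rz], [dx, dy, dz], hand], ...]. A call has 1 to 8 rows; each row shifts and turns the commanded pose from where the row before left it, along the tool's axes as they then stand; what a row does not reach is not made up. A row lasts 1/8 s, in which the tool goes at most 62.5 mm and 10.7 degrees, less where a joint would pass 70% of its speed; a pose out of reach is approached as far as the arm can. A call is refused whole if a number of a shift passes 62.5 or a number of a turn 10.7, either way. A call with a gripper value outside its range is refused whole. The fingers move at their own pace and stop on an object; the grip force is fixed at half the most. Time passes only in rows, so rows that do not move let the fingers close. It gives the time, the measured TCP pose, the force and the opening at its end, in the units of the state.
- read_state(): the state, without advancing time (a new reading comes with each control period).
- get_image(name): name is "scene" or "side" or "wrist"; returns a dict with "img" (420x560x3 uint8, red, green, blue), "range_z" (420x560 float32, mm along the optical axis (not along the pixel's ray), 0 where there is no reading), "fovy" (degrees; the focal length in pixels is half the picture's height over the tangent of half this angle, whatever the lens; pixels are square), "cx", "cy" (the principal point, pixels), "cam_to_world" (4x4, takes a point from camera to world coordinates). Camera axes: x right, y up, looking along -z (the intrinsics and any distortion apply to the point x, -y, -z); pixel columns grow to the right and rows downward; lengths in mm; the calibration is good to about 2 mm. A picture is of the moment at which its call begins.
- finish_job(): hands the job in, once; it reports no verdict.
The state is a dict: "clock": time; "qpos": joint angles; "qd": joint speeds; "tau": joint torques, N m; "eef_pos": TCP position; "tool_rot": TCP orientation; "force": force on the tool from outside, world axes, zero at the start; "torque": the same for the moment, N m; "width": finger opening in mm.
Only numpy, scipy, OpenCV 4.12 (cv2) and the standard library are available. Lean on these libraries where they do the work, as an engineer would, in place of code of your own. Each camera call takes 0.05 s, during which the arm holds its last target. There are 200 camera calls.

### The job

Shut the sweet bin: with your fingertips push the standing flap over until it lies flat on the bin, then, keeping it pressed down, push it along by its raised bar until its edge is tucked right home under the steel lip, so that it stays shut when you let go. Touch only the outer side of the flap, never its white inner side that closes over the sweets, and do not grip, lift or shift the jar, carton, bowl and scoop standing around it.

Things in the scene. Friction and masses are not known exactly. Their poses are not given: they have to be found in the camera images.
- bin: grey open-topped sweet bin, fixed to the counter, 160 mm (its x) by 140 mm (its y), rim 90 mm high, full of sweets. Origin: centre of the underside; z up; its x points from the hinge side (towards the robot) to the lip side. It stands anywhere in front of the robot, yawed up to 0.5 rad either way
- hinge_mid (a point): middle of the flap's hinge line on the bin's near rim, 92 mm above the counter; same axes as the bin (hinge line along y, x towards the lip)
- lip_edge (a point): middle of the lower free edge of the steel lip, a strip 140 mm long (bin y), 20 mm wide and 4 mm thick that overhangs the bin's far rim back towards the hinge. The free edge is 130 mm from the hinge line; the lip's underside is 97 mm and its top 101 mm above the counter. Same axes as the bin
- flap_fold (a joint): angle of the flap in rad: 0 = lying flat on the rim, 1.57 = standing upright, greater = leaning back towards the robot (stop at 2.3). It starts at 1.45 to 1.9. A spring (0.08 N m/rad, rest at 1.85) with 0.03 N m friction lifts the flap again whenever it is neither held down nor tucked; some 2 N at the bar hold it flat
- flap_tuck (a joint): how far the flap has been slid out on its hinge towards the lip, in m: 0 (start) to 0.018 (end stop, fully home). About 2.5 N of friction either way; stays where left. The flap's edge is 6 mm short of the lip at 0, meets it at 0.006 and is 12 mm under it at 0.018. While lying flat the flap passes 3 mm below the lip
- bar_mid (a point): middle of the top of the raised push bar on the flap's outer side (moves with the flap): a straight ridge 70 mm long along the hinge direction, 6 mm wide, 8 mm proud of the outer face; its middle lies 99 mm from the hinge line when flap_tuck is 0. Axes: x along the flap away from the hinge, y along the hinge, z out of the outer face.
- flap_edge (a point): middle of the flap's free edge, 124 mm from the hinge line when flap_tuck is 0; axes as bar_mid. The grey flap is 4 mm thick (2 mm either side of the plane through the hinge line), 120 mm wide, and reaches from 6 to 124 mm from the hinge line when flap_tuck is 0; between hinge and bar its outer face is plain
- flap_inside: white food-side lining, 76 by 108 mm and 1 mm thick, on the flap's inner face (the face away from the robot when the flap stands up, the underside when it is shut); not to be touched. Origin on the hinge line at flap_tuck 0
- jar: sweet jar with steel cap, 76 mm across, 115 mm tall, origin at the centre of its underside; stands near the bin, leave alone
- carton: small upright red carton 50 x 75 x 105 mm, origin at the centre of its underside; stands near the bin, leave alone
- bowl: small white bowl 100 mm across, 55 mm tall, origin at the centre of its underside; stands near the bin, leave alone
- scoop: steel scoop with wooden handle lying beside the bin, about 165 mm long, 50 mm wide and 30 mm high, along its x (handle to -x); origin on the counter, 18 mm behind its back plate; leave alone
Mind the look-alikes: they are no part of the job. Of the things like the bin, leave any that is purple; of the rest the larger one is meant.

How it is judged (in metres and radians):
At the end, for the whole second after the job is handed in: The flap lies flat (within 0.06 rad) and still, slid at least 12 mm of its 18 mm towards the lip, so that its edge is 6 mm or more beneath the lip and holds with nothing touching it; jar, carton, bowl and scoop at rest within 30 mm of where they began (value of joint flap_fold below 0.06 rad and value of joint flap_tuck above 0.012 m and velocity of joint flap_fold below 0.05 rad/s and distance of each of jar, carton, bowl, scoop from where it was at the start of the episode below 0.03 m and linear speed of each of jar, carton, bowl, scoop below 0.02 m/s).
It fails at once if the white inner side of the flap is touched (contact force between any of the fingers, the arm and flap_inside above 0.5 N).
It fails at once if the jar, carton, bowl or scoop is lifted or shifted by more than 30 mm (distance of any of jar, carton, bowl, scoop from where it was at the start of the episode above 0.03 m).
It fails at once if the jar, carton or bowl is tipped (angle between any of jar, carton, bowl's own z axis and vertical above 0.35 rad).
It also fails if it takes over 45 s, if anything falls off the work surface, if the arm or the gripper's body presses on something with over 40 N, if the wrist force passes 120 N, or if a joint passes its speed limit or range.

## Working session

There is one attempt and no reset: what is moved stays moved. The work goes in short steps, Python scripts to look and compute and a tool call to move; the robot and the scene stay as the last step left them, time stands still between calls to the robot, and variables do not carry over. Pictures are saved under pics/ and viewed, about 8 in all and at most 12, crops included, and the job is handed in when it is done.

Besides the shell and the picture viewer there is one more tool, called after ">>>" by a JSON object that holds its "api" and its "payload". jog_arm: Moves the arm, as the interface text tells. Its arguments: {"type":"object","properties":{"series":{"type":"array"}},"required":["series"]}

```bash
mkdir -p pics
cat > h.py <<'E'
from cell import *
import numpy as np, cv2
from scipy.spatial.transform import Rotation as Ro
def cloud(d):
    h,w=d["range_z"].shape; f=h/2/np.tan(np.radians(d["fovy"]/2))
    v,u=np.mgrid[:h,:w]; z=d["range_z"]
    P=np.stack([(u-d["cx"])/f*z,-(v-d["cy"])/f*z,-z,np.ones_like(z)],-1)@np.array(d["cam_to_world"]).T
    P=P[...,:3]; P[z==0]=np.nan
    return P
E
python3 - <<'E'
from h import *
s=read_state();print({k:np.round(v,3).tolist() for k,v in s.items()})
ims=[]
for n in("scene","side"):
    d=get_image(n);P=cloud(d);np.savez(f"{n}.npz",P=P,img=d["img"])
    cv2.imwrite(f"pics/{n}0.png",cv2.cvtColor(d["img"],cv2.COLOR_RGB2BGR));print(n,d["fovy"],[k for k in d],np.round(d["cam_to_world"],2).tolist())
E
```

```text
{'clock': 0.0, 'qpos': [-1.235, 0.629, 0.038, 1.518, -0.027, 0.996, -0.02], 'qd': [0.001, 0.001, 0.001, -0.002, -0.002, -0.001, -0.001], 'tau': [-0.0, -56.341, 1.226, -19.344, 0.011, 0.011, -0.0], 'eef_pos': [253.933, 597.689, 233.714], 'tool_rot': [-1.559, 1.569, -1.961], 'force': [-0.506, 0.104, 0.72], 'torque': [0.07, 0.005, -0.021], 'width': 85.371}
scene 43.4983526139298 ['img', 'range_z', 'fovy', 'cx', 'cy', 'cam_to_world'] [[-0.09, -0.82, 0.57, 1227.65], [1.0, -0.07, 0.07, 145.1], [-0.02, 0.57, 0.82, 1039.37], [0.0, 0.0, 0.0, 1.0]]
side 52.02136375972278 ['img', 'range_z', 'fovy', 'cx', 'cy', 'cam_to_world'] [[0.9, 0.34, -0.29, 231.32], [-0.44, 0.69, -0.57, -561.16], [0.01, 0.64, 0.77, 943.84], [0.0, 0.0, 0.0, 1.0]]
```

View pics/scene0.png

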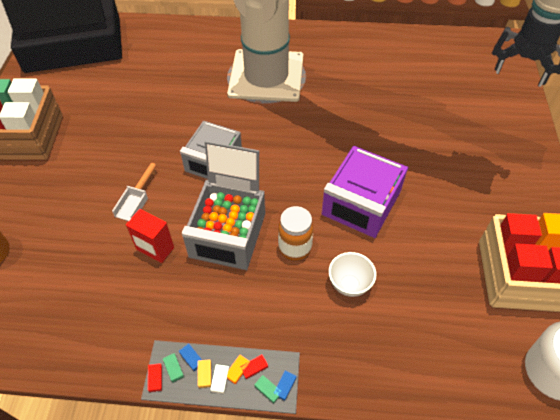

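View pics/side0.png

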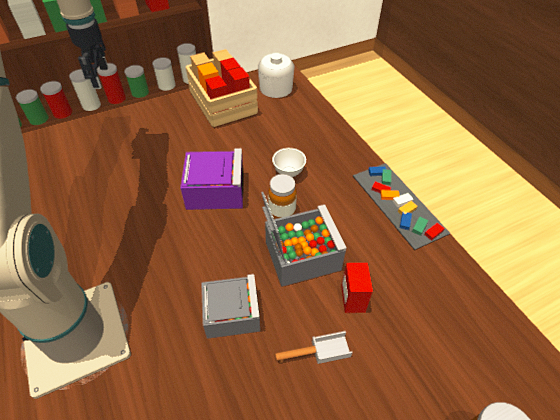

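Scene: the open grey bin is at about (226,225), with its flap standing at (232,167) and its lip at (220,237). A smaller shut grey bin is at (212,150) and the purple one is at (365,190). The jar is at (296,232), the carton at (150,237) and the scoop at (135,195). The side view shows the flap edge-on at (270,220).

Run:
```python
from h import *
for n,box in(("scene",(140,275,180,270)),("side",(195,290,255,350))):
    q=np.load(n+".npz");P=q["P"];img=q["img"].astype(int)
    r0,r1,c0,c1=box
    A=P[r0:r1,c0:c1].reshape(-1,3);C=img[r0:r1,c0:c1].reshape(-1,3)
    ok=~np.isnan(A[:,0]);A=A[ok];C=C[ok]
    print(n,"table z",np.median(A[A[:,2]<15][:,2]) if (A[:,2]<15).any() else None)
    L=A[(A[:,2]>96.5)&(A[:,2]<106)&(C.min(1)>140)]
    print("lip",len(L),L.mean(0).round(1),cv2.minAreaRect(L[:,:2].astype(np.float32)))
    F=A[(A[:,2]>120)]
    print("flap",len(F),F.min(0).round(0),F.max(0).round(0)); 
    c=F.mean(0);w,v=np.linalg.eigh(np.cov((F-c).T));print(c.round(1),v[:,0].round(3),w.round(1))
    if n=="scene":
        print("pix",{k:P[k[1],k[0]].round(0).tolist() for k in[(212,142),(200,170),(205,128),(238,140),(296,216),(150,222),(130,205),(150,175),(352,262),(220,237),(190,150)]})
P=np.load("scene.npz")["P"]
# blobs: objects
m=((P[...,2]>20)&(P[...,0]>300)&(P[...,0]<950)).astype(np.uint8)
k,l,st,_=cv2.connectedComponentsWithStats(m)
for i in range(1,k):
    if st[i,4]>150:
        a=P[l==i];print(st[i].tolist(),np.percentile(a,2,0).round(),np.percentile(a,98,0).round())
```

```text
scene table z -1.1044896111366143
lip 615 [622.3 -44.7  99.9] ((572.9287109375, -37.324058532714844), (140.44021606445312, 153.62705993652344), 80.79810333251953)
flap 1808 [471. -84. 120.] [506.  36. 217.]
[490.4 -23.1 170.2] [ 0.977 -0.154  0.145] [   3.1  808.5 1212.7]
pix {(212, 142): [475.0, -64.0, 213.0], (200, 170): [398.0, -128.0, 23.0], (205, 128): [296.0, -127.0, 67.0], (238, 140): [312.0, -41.0, 47.0], (296, 216): [583.0, 124.0, 114.0], (150, 222): [619.0, -188.0, 107.0], (130, 205): [504.0, -286.0, 1.0], (150, 175): [405.0, -259.0, -1.0], (352, 262): [635.0, 253.0, 26.0], (220, 237): [640.0, -34.0, 99.0], (190, 150): [382.0, -148.0, 78.0]}
side table z -0.38651986170981445
lip 372 [633.7 -50.4 100.4] ((634.80224609375, -46.91481018066406), (142.62396240234375, 20.903013229370117), 80.71007537841797)
flap 301 [468. -85. 120.] [492.  36. 218.]
[478.2 -37.6 190.6] [ 0.985 -0.126  0.114] [   9.5  455.7 1240.9]
[0, 102, 52, 54, 2357] [ 308. -638.   24.] [ 386. -541.  141.]
[180, 128, 85, 137, 8327] [ 311. -156.   26.] [656.  36. 209.]
[322, 146, 86, 87, 4574] [370. 188.  26.] [545. 359. 101.]
[112, 162, 61, 97, 1785] [ 404. -303.   21.] [ 656. -158.  107.]
[278, 206, 35, 51, 1459] [562.  89.  24.] [627. 158. 116.]
[480, 213, 80, 95, 6738] [552. 543.  25.] [708. 658. 150.]
[329, 252, 47, 44, 966] [628. 204.  21.] [722. 294.  57.]
[528, 321, 32, 75, 1667] [784. 595.  22.] [886. 632. 111.]
```

```bash
cat >> h.py <<'E'
YAW=-0.16; H=np.array([496.6,-24.8,92.]); U=np.array([np.cos(YAW),np.sin(YAW),0]); V=np.array([-U[1],U[0],0])
# goal tool rotation: x down, y along +-bin y
def goal(sgn=1): 
    x=np.array([0,0,-1.]);y=sgn*V;return np.stack([x,y,np.cross(x,y)],1)
def st():
    s=read_state();return s,np.array(s["eef_pos"]),Ro.from_euler("xyz",s["tool_rot"]).as_matrix()
def binp(p): d=np.array(p)-H;return np.array([d@U,d@V,d[2]])  # rel. hinge, bin axes
def world(b): return H+b[0]*U+b[1]*V+np.array([0,0,b[2]])
def show():
    s,p,R=st();print("t",s["clock"],"bin-rel",binp(p).round(1),"tip",(binp(p)-[0,0,25]).round(1),"F",np.round(s["force"],1),"w",round(s["width"],1))
    for g in(1,-1): print(g,"turn deg (tool)",np.degrees(Ro.from_matrix(R.T@goal(g)).as_rotvec()).round(1))
    return s,p,R
E
python3 - <<'E'
from h import *
s,p,R=show();print(R.round(3));t=world([-60,0,122]);print(t,"shift tool",(R.T@(t-p)).round(1))
E
```

```text
t 0.1 bin-rel [-338.7  575.9  141.8] tip [-338.7  575.9  116.8] F [0.1 0.2 0.3] w 85.1
1 turn deg (tool) [-13.9  -0.    0.1]
-1 turn deg (tool) [1.661e+02 1.000e-01 0.000e+00]
[[-0.001  0.391  0.92 ]
 [-0.002  0.92  -0.391]
 [-1.    -0.002  0.   ]]
[437.366363  -15.2409076 214.       ] shift tool [  20.6 -492.4  408.5]
```

>>> {"api": "jog_arm", "payload": {"series": [[[-7, 0, 0], [0, 0, 0], 1], [[-6.9, 0, 0], [0, 0, 0], 1], [[0, 0, 0], [0, -48, 23], 1], [[0, 0, 0], [0, -48, 23], 1], [[0, 0, 0], [0, -48, 23], 1], [[0, 0, 0], [0, -48, 23], 1], [[0, 0, 0], [0, -48, 23], 1], [[0, 0, 0], [0, -48, 23], 1]]}}

```text
clock: 1.1
eef_pos: [345.0, 290.2, 234.5]
tool_rot: [-1.591, 1.571, -1.75]
force: [0.4, 0.5, 0.2]
width: 0.0
```

>>> {"api": "jog_arm", "payload": {"series": [[[0, 0, 0], [0, -48, 23], 1], [[0, 0, 0], [0, -48, 23], 1], [[0, 0, 0], [0, -48, 23], 1], [[0, 0, 0], [0, -48, 23], 1], [[0, 0, 0], [0, -48, 23], 1], [[0, 0, 0], [0, -48, 23], 1], [[0, 0, 0], [0, 0, 0], 1]]}}

```text
clock: 1.98
eef_pos: [435.9, -18.6, 234.5]
tool_rot: [-1.192, 1.569, -1.36]
force: [-0.8, 0.4, -0.0]
width: -0.1
```

Run:
```python
from h import *
show()
ims=[cv2.cvtColor(get_image(n)["img"],cv2.COLOR_RGB2BGR) for n in("side","wrist")]
cv2.imwrite("pics/a1.png",np.hstack([cv2.resize(ims[0][130:340,190:400],(420,420)),cv2.resize(ims[1],(380,285))if 0 else cv2.copyMakeBorder(cv2.resize(ims[1],(380,285)),0,135,0,0,0)]))
```

```text
t 1.975 bin-rel [-60.9  -3.6 142.5] tip [-60.9  -3.6 117.5] F [-0.8  0.4 -0. ] w -0.1
1 turn deg (tool) [-0.4  0.   0.1]
-1 turn deg (tool) [ 1.796e+02  2.000e-01 -1.000e-01]
```

View pics/a1.png

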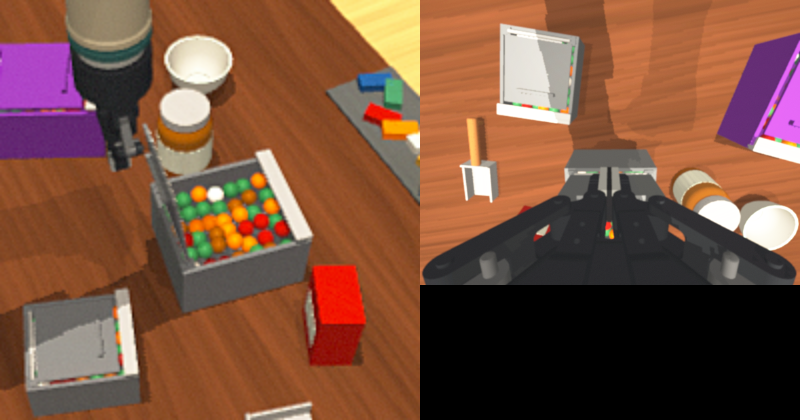

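The shut fingers are clear on the robot side of the flap (fingertip at about (122,155) in the left crop, flap at (165,185)). I'll lower them and push over.

>>> {"api": "jog_arm", "payload": {"series": [[[0, 0, 0], [24, 2, 0], 1], [[0, 0, 0], [24, 2, 0], 1], [[0, 0, 0], [0, 0, 12], 1], [[0, 0, 0], [0, 0, 14], 1], [[0, 0, 0], [0, 0, 14], 1], [[0, 0, 0], [1, 0, 13], 1], [[0, 0, 0], [1, 0, 13], 1], [[0, 0, 0], [0, 0, 0], 1]]}}

```text
clock: 3.08
eef_pos: [502.3, -21.0, 184.5]
tool_rot: [0.05, 1.57, -0.11]
force: [0.6, -0.3, -0.3]
width: 0.4
```

Run:
```python
from h import *
show()
d=get_image("side");cv2.imwrite("pics/a2.png",cv2.resize(cv2.cvtColor(d["img"],cv2.COLOR_RGB2BGR)[130:340,190:400],(500,500)))
```

```text
t 3.075 bin-rel [ 5.   4.6 92.5] tip [ 5.   4.6 67.5] F [ 0.6 -0.3 -0.3] w 0.4
1 turn deg (tool) [ 0.  0. -0.]
-1 turn deg (tool) [-1.8e+02  0.0e+00  1.0e-01]
```

View pics/a2.png

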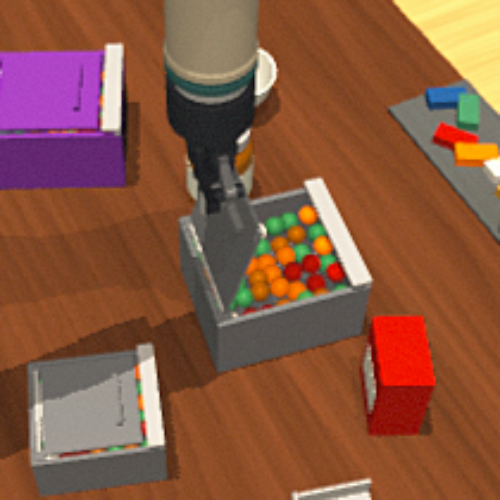

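The flap (about (230,265)) now leans forward over the bin, with the fingers behind it on the outer side. I'll continue along the arc.

>>> {"api": "jog_arm", "payload": {"series": [[[0, 0, 0], [3, -2, 8.5], 1], [[0, 0, 0], [3.5, -2, 8.5], 1], [[0, 0, 0], [5, 0, 7.5], 1], [[0, 0, 0], [5.5, 0, 7.5], 1], [[0, 0, 0], [7, 0, 6], 1], [[0, 0, 0], [7, 0, 5.5], 1], [[0, 0, 0], [8, 0, 4], 1], [[0, 0, 0], [8.5, 0, 3.5], 1]]}}

```text
clock: 4.12
eef_pos: [551.4, -32.8, 136.6]
tool_rot: [0.187, 1.57, 0.028]
force: [-0.6, 0.4, 1.2]
width: 0.1
```

>>> {"api": "jog_arm", "payload": {"series": [[[0, 0, 0], [6, 0, 1], 1], [[0, 0, 0], [6, 0, 1], 1], [[0, 0, 0], [3, 0, 0], 1], [[0, 0, 0], [0, 0, 0], 1]]}}

```text
clock: 4.62
eef_pos: [552.6, -33.1, 121.9]
tool_rot: [-3.082, 1.57, 3.042]
force: [0.3, 0.5, 0.8]
width: -0.1
```

Run:
```python
from h import *
show()
d=get_image("side");cv2.imwrite("pics/a3.png",cv2.resize(cv2.cvtColor(d["img"],cv2.COLOR_RGB2BGR)[130:340,190:400],(500,500)))
```

```text
t 4.625 bin-rel [56.6  0.8 29.9] tip [56.6  0.8  4.9] F [0.3 0.5 0.8] w -0.1
1 turn deg (tool) [ 0. -0.  0.]
-1 turn deg (tool) [-1.8e+02 -0.0e+00 -1.0e-01]
```

View pics/a3.png

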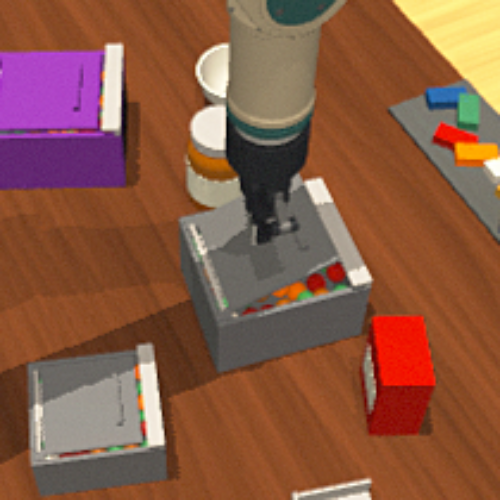

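The flap is nearly down, with the fingers just short of the bar (about (290,230)). I'll press down gently until the force rises.

>>> {"api": "jog_arm", "payload": {"series": [[[0, 0, 0], [1.5, 0, 0], 1], [[0, 0, 0], [1.5, 0, 0], 1], [[0, 0, 0], [0, 0, 0], 1]]}}

```text
clock: 5.05
eef_pos: [553.0, -33.1, 119.1]
tool_rot: [0.066, 1.57, -0.094]
force: [0.8, 0.3, 1.3]
width: -0.6
```

>>> {"api": "jog_arm", "payload": {"series": [[[0, 0, 0], [1, 0, 0], 1], [[0, 0, 0], [0, 0, 0], 1]]}}

```text
clock: 5.3
eef_pos: [552.9, -33.1, 118.1]
tool_rot: [0.423, 1.571, 0.264]
force: [-0.6, -0.2, 0.9]
width: -0.3
```

>>> {"api": "jog_arm", "payload": {"series": [[[0, 0, 0], [1, 0, 0], 1], [[0, 0, 0], [0, 0, 0], 1]]}}

```text
clock: 5.55
eef_pos: [552.8, -33.1, 117.0]
tool_rot: [3.107, 1.571, 2.948]
force: [0.4, -0.3, 1.3]
width: 0.3
```

>>> {"api": "jog_arm", "payload": {"series": [[[0, 0, 0], [1, 0, 0], 1], [[0, 0, 0], [0, 0, 0], 1]]}}

```text
clock: 5.8
eef_pos: [552.8, -33.1, 116.0]
tool_rot: [3.049, 1.571, 2.889]
force: [0.5, -0.2, 2.0]
width: 0.2
```

>>> {"api": "jog_arm", "payload": {"series": [[[0, 0, 0], [1, 0, 0], 1], [[0, 0, 0], [0, 0, 0], 1]]}}

```text
clock: 6.05
eef_pos: [552.8, -33.1, 115.0]
tool_rot: [-3.057, 1.571, 3.067]
force: [-0.2, -0.4, 1.6]
width: 0.0
```

Run:
```python
from h import *
show()
d=get_image("side");P=cloud(d);cv2.imwrite("pics/a4.png",cv2.resize(cv2.cvtColor(d["img"],cv2.COLOR_RGB2BGR)[200:290,255:355],(700,600),interpolation=cv2.INTER_CUBIC))
B=(P-H);B=np.stack([B@U,B@V,P[...,2]],-1)
for r in range(15,150,10):
    m=(abs(B[...,0]-r)<3)&(B[...,1]<-35)&(B[...,1]>-58)
    print(r,m.sum(),np.round(np.median(B[m][:,2]),1))
```

```text
t 6.05 bin-rel [56.8  0.8 23. ] tip [56.8  0.8 -2. ] F [-0.2 -0.4  1.6] w 0.0
1 turn deg (tool) [ 0. -0.  0.]
-1 turn deg (tool) [-180.   -0.   -0.]
15 240 513.5
25 242 497.4
35 217 486.3
45 312 438.0
55 378 400.5
65 279 434.6
75 158 461.8
85 140 454.8
95 97 447.4
105 46 120.7
115 29 124.8
125 6 65.6
135 29 100.3
145 26 99.8
```

View pics/a4.png

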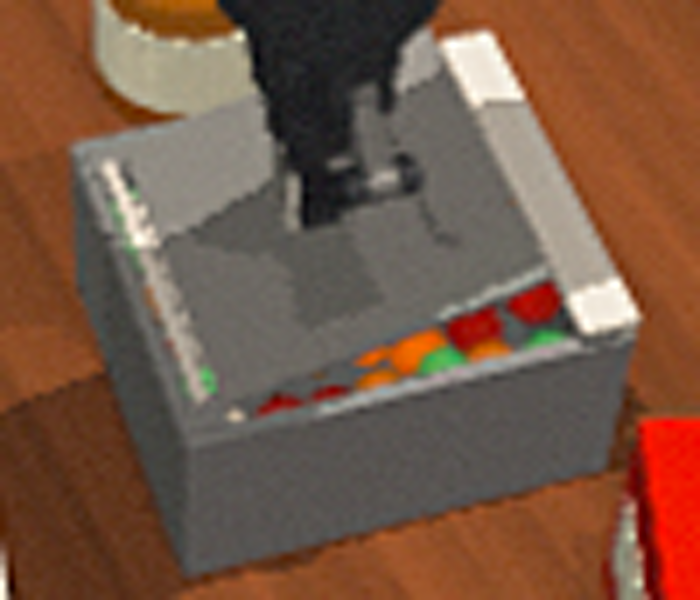

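The flap is still about 15° up (z of about 125 at r=115), although the nominal tip is below rim level. So the true contact point differs from what I assumed. I'll check the geometry with the other camera.

Run:
```python
from h import *
im=[]
for n in("scene","side"):
    d=get_image(n);P=cloud(d);B=P-H;B=np.stack([B@U,B@V,P[...,2]],-1);np.savez("now_"+n,B=B,img=d["img"])
    m=(B[...,2]<200)&(B[...,2]>85)&(B[...,0]>-20)&(B[...,0]<160)&(abs(B[...,1])<75)
    print(n)
    dark=m&(d["img"].max(-1)<60)&(abs(B[...,1])<40)
    b=B[dark]
    for z in range(90,200,8):
        q=b[(b[:,2]>=z)&(b[:,2]<z+8)]
        if len(q)>3: print(z,len(q),q.min(0).round()[:2],q.max(0).round()[:2])
    g=m&(abs(B[...,1])>38)&(abs(B[...,1])<58)
    for r in range(5,150,15):
        q=B[g&(abs(B[...,0]-r)<5)]
        if len(q): print(r,len(q),np.percentile(q[:,2],[10,50,90]).round(1))
    im.append(cv2.cvtColor(d["img"],cv2.COLOR_RGB2BGR))
a=cv2.resize(im[0][130:280,160:290],(520,600),interpolation=cv2.INTER_CUBIC)
cv2.imwrite("pics/a5.png",a)
```

```text
scene
114 4 [ 55. -11.] [64. 13.]
122 13 [ 50. -13.] [66. 13.]
130 9 [ 57. -12.] [65. 13.]
138 8 [ 56. -11.] [66. 14.]
146 16 [ 60. -19.] [71. 14.]
154 61 [ 48. -27.] [73. 29.]
162 101 [ 49. -38.] [73. 35.]
170 63 [ 50. -39.] [75. 39.]
178 67 [ 54. -40.] [78. 40.]
186 56 [ 60. -40.] [78. 38.]
194 36 [ 66. -28.] [76. 28.]
5 27 [91.6 93.4 94.9]
20 25 [95.9 97.8 99.1]
35 49 [ 99.8 102.1 104.1]
50 56 [103.9 105.8 108.4]
65 154 [109.1 184.3 198.2]
80 51 [112.3 114.1 115.8]
95 58 [116.5 118.6 120.2]
110 57 [120.8 122.5 124.6]
125 33 [122.2 124.9 127.9]
140 74 [ 97.3  99.5 101.7]
side
122 10 [ 48. -14.] [ 59. -11.]
130 6 [ 48. -14.] [ 60. -10.]
154 21 [ 42. -28.] [58. 14.]
162 26 [ 42. -34.] [63. 25.]
170 18 [ 39. -40.] [ 60. -13.]
178 24 [ 38. -39.] [47. 16.]
186 19 [ 38. -23.] [47. 18.]
194 15 [ 39. -31.] [51. 10.]
5 52 [90.4 95.1 97.3]
20 64 [ 96.5  99.5 101.5]
35 63 [101.2 103.7 106. ]
50 65 [105.  107.5 110.3]
65 40 [110.3 112.5 196.9]
80 37 [114.  116.1 117.7]
95 33 [117.7 119.5 121.8]
110 49 [122.  124.1 125.6]
125 3 [ 98.3 100.1 118.4]
140 48 [ 98.7 100.2 101.9]
```

View pics/a5.png

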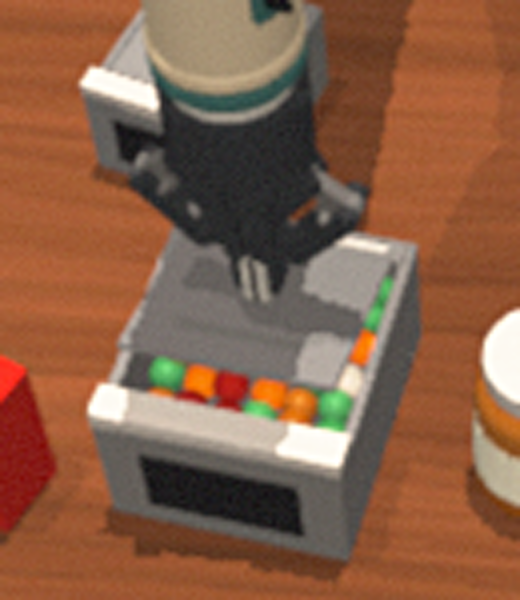

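Scene view: the fingertips (about (255,295)) rest on the plain outer face, with the flap still about 15° up. Depth puts the finger bottom at about z=111 while the TCP is at 115, so the tip is only a few mm ahead of the reported TCP. I'll keep going by force.

>>> {"api": "jog_arm", "payload": {"series": [[[0, 0, 0], [3, 0, 0.5], 1], [[0, 0, 0], [3, 0, 0.5], 1], [[0, 0, 0], [3, 0, 0.5], 1], [[0, 0, 0], [3, 0, 0.5], 1], [[0, 0, 0], [0, 0, 0], 1]]}}

```text
clock: 6.82
eef_pos: [554.6, -33.4, 102.7]
tool_rot: [-3.081, 1.57, 3.043]
force: [0.9, -0.5, 1.8]
width: 0.0
```

>>> {"api": "jog_arm", "payload": {"series": [[[0, 0, 0], [1.5, 0, 0], 1], [[0, 0, 0], [1.5, 0, 0], 1], [[0, 0, 0], [0, 0, 0], 1]]}}

```text
clock: 7.2
eef_pos: [554.7, -33.4, 100.0]
tool_rot: [-3.019, 1.571, 3.105]
force: [0.6, 0.1, 1.8]
width: -0.2
```

>>> {"api": "jog_arm", "payload": {"series": [[[0, 0, 0], [1, 0, 0], 1], [[0, 0, 0], [0, 0, 0], 1]]}}

```text
clock: 7.45
eef_pos: [554.8, -33.4, 99.0]
tool_rot: [3.04, 1.571, 2.881]
force: [0.4, -0.1, 1.1]
width: -0.1
```

>>> {"api": "jog_arm", "payload": {"series": [[[0, 0, 0], [1, 0, 0], 1], [[0, 0, 0], [0, 0, 0], 1]]}}

```text
clock: 7.7
eef_pos: [554.8, -33.4, 98.0]
tool_rot: [-3.132, 1.571, 2.992]
force: [1.0, -0.5, 1.7]
width: -0.3
```

>>> {"api": "jog_arm", "payload": {"series": [[[0, 0, 0], [1, 0, 0], 1], [[0, 0, 0], [0, 0, 0], 1]]}}

```text
clock: 7.95
eef_pos: [554.9, -33.4, 97.2]
tool_rot: [0.366, 1.571, 0.207]
force: [0.3, 0.4, 2.9]
width: -0.4
```

>>> {"api": "jog_arm", "payload": {"series": [[[0, 0, 0], [1, 0, 0], 1], [[0, 0, 0], [0, 0, 0], 1]]}}

```text
clock: 8.2
eef_pos: [555.0, -33.4, 96.8]
tool_rot: [0.276, 1.57, 0.117]
force: [-2.1, 0.3, 8.2]
width: -0.2
```

>>> {"api": "jog_arm", "payload": {"series": [[[0, 0, 0], [1, 0, 0], 1], [[0, 0, 0], [0, 0, 0], 1]]}}

```text
clock: 8.45
eef_pos: [555.0, -33.4, 96.3]
tool_rot: [0.32, 1.57, 0.161]
force: [-1.5, -0.6, 13.8]
width: -0.3
```

```bash
cat >> h.py <<'E'
def prof():
    show()
    for n in("scene","side"):
        d=get_image(n);P=cloud(d);B=P-H;B=np.stack([B@U,B@V,P[...,2]],-1)
        g=(abs(B[...,1])>42)&(abs(B[...,1])<58)&(B[...,2]<135)&(B[...,2]>80)
        print(n,[(r,round(float(np.median(B[g&(abs(B[...,0]-r)<4)][:,2])),1)) for r in range(20,150,10) if (g&(abs(B[...,0]-r)<4)).any()])
        b=(abs(B[...,1])>16)&(abs(B[...,1])<33)&(B[...,2]<125)&(B[...,2]>80)
        print("  mid",[(r,round(float(np.percentile(B[b&(abs(B[...,0]-r)<2)][:,2],70)),1)) for r in range(84,152,4) if (b&(abs(B[...,0]-r)<2)).any()])
        cv2.imwrite(f"pics/l_{n}.png",cv2.cvtColor(d["img"],cv2.COLOR_RGB2BGR))
E
python3 -c "from h import *;prof()"
```

```text
t 8.45 bin-rel [59.   0.8  4.3] tip [ 59.    0.8 -20.7] F [-1.5 -0.6 13.8] w -0.3
1 turn deg (tool) [ 0.  0. -0.]
-1 turn deg (tool) [-1.8e+02  0.0e+00  1.0e-01]
scene [(20, 93.0), (30, 92.0), (40, 92.0), (50, 91.7), (60, 91.9), (70, 92.5), (80, 91.6), (90, 91.3), (100, 91.4), (110, 91.1), (120, 91.1), (130, 97.1), (140, 100.2)]
  mid [(84, 92.6), (88, 92.7), (92, 92.8), (96, 95.0), (100, 100.1), (104, 97.8), (108, 92.5), (112, 92.0), (116, 92.8), (120, 91.6), (124, 92.1), (128, 93.5), (132, 100.4), (136, 101.2), (140, 101.2), (144, 100.0), (148, 100.0)]
side [(20, 92.7), (30, 93.7), (40, 92.7), (50, 93.2), (60, 93.3), (70, 91.8), (80, 91.8), (90, 92.8), (100, 92.4), (110, 91.9), (120, 92.1), (130, 99.7), (140, 100.3)]
  mid [(84, 93.0), (88, 92.3), (92, 94.0), (96, 98.7), (100, 100.8), (104, 95.8), (108, 92.3), (112, 92.7), (116, 92.9), (120, 93.5), (124, 93.2), (128, 100.4), (132, 100.0), (136, 100.6), (140, 101.2), (144, 101.9), (148, 101.3)]
```

Flat, contact force 14 N, and the bar is at about r=100 (not slid yet). I'll ease the pressure a little and slide towards the bar.

>>> {"api": "jog_arm", "payload": {"series": [[[0, 0, 0], [-0.5, 0, 4], 1], [[0, 0, 0], [0, 0, 5], 1], [[0, 0, 0], [0, 0, 5], 1], [[0, 0, 0], [0, 0, 5], 1], [[0, 0, 0], [0, 0, 4], 1], [[0, 0, 0], [0, 0, 0], 1]]}}

```text
clock: 9.3
eef_pos: [573.9, -36.5, 95.8]
tool_rot: [-3.111, 1.563, 3.013]
force: [-7.0, 0.2, 13.0]
width: -0.2
```

>>> {"api": "jog_arm", "payload": {"series": [[[0, 0, 0], [0, 0, 3], 1], [[0, 0, 0], [0, 0, 3], 1], [[0, 0, 0], [0, 0, 3], 1], [[0, 0, 0], [0, 0, 0], 1]]}}

```text
clock: 9.8
eef_pos: [582.5, -37.9, 95.6]
tool_rot: [-3.106, 1.563, 3.018]
force: [-6.9, 1.6, 11.7]
width: -0.0
```

```bash
python3 -c "from h import *;prof()"
```

```text
t 9.8 bin-rel [86.9  0.8  3.6] tip [ 86.9   0.8 -21.4] F [-6.9  1.6 11.7] w -0.0
1 turn deg (tool) [ 0.1 -0.5  0. ]
-1 turn deg (tool) [-179.9   -0.    -0.7]
scene [(30, 91.2), (40, 91.6), (50, 91.8), (60, 92.2), (70, 91.3), (80, 90.8), (90, 90.7), (100, 90.7), (110, 90.9), (120, 90.7), (130, 98.2), (140, 100.1)]
  mid [(84, 92.6), (88, 92.4), (92, 91.3), (96, 92.3), (100, 93.2), (104, 91.0), (108, 92.0), (112, 92.7), (116, 98.6), (120, 98.6), (124, 96.7), (128, 91.4), (132, 101.5), (136, 100.2), (140, 100.8), (144, 100.1), (148, 100.4)]
side [(20, 93.4), (30, 93.2), (40, 93.2), (50, 92.4), (60, 92.4), (70, 92.8), (80, 92.0), (90, 92.0), (100, 92.1), (110, 91.8), (120, 91.1), (130, 92.2), (140, 100.7)]
  mid [(84, 92.8), (88, 93.5), (92, 92.5), (96, 92.4), (100, 92.1), (104, 92.7), (108, 92.5), (112, 92.7), (116, 100.3), (120, 100.8), (124, 90.9), (128, 91.8), (132, 100.8), (136, 102.0), (140, 101.1), (144, 101.7), (148, 101.7)]
```

Friction has already carried the bar to about r=118 (slid about 18 mm). I'll now bring the fingertips against the bar to make sure it is home.

>>> {"api": "jog_arm", "payload": {"series": [[[0, 0, 0], [0, 0, 4], 1], [[0, 0, 0], [0, 0, 4], 1], [[0, 0, 0], [0, 0, 4], 1], [[0, 0, 0], [0, 0, 0], 1]]}}

```text
clock: 10.4
eef_pos: [595.1, -39.8, 95.5]
tool_rot: [-3.114, 1.564, 3.01]
force: [-5.9, 0.8, 9.8]
width: -0.1
```

>>> {"api": "jog_arm", "payload": {"series": [[[0, 0, 0], [0, 0, 2], 1], [[0, 0, 0], [0, 0, 2], 1], [[0, 0, 0], [0, 0, 0], 1]]}}

```text
clock: 10.78
eef_pos: [598.9, -40.4, 95.4]
tool_rot: [-3.114, 1.564, 3.011]
force: [-6.3, 0.9, 9.5]
width: -0.0
```

>>> {"api": "jog_arm", "payload": {"series": [[[0, 0, 0], [0, 0, 1.5], 1], [[0, 0, 0], [0, 0, 0], 1]]}}

```text
clock: 11.02
eef_pos: [599.8, -40.6, 95.3]
tool_rot: [-3.109, 1.563, 3.015]
force: [-6.6, 0.3, 9.6]
width: 0.3
```

>>> {"api": "jog_arm", "payload": {"series": [[[0, 0, 0], [0, 0, 1.5], 1], [[0, 0, 0], [0, 0, 0], 1]]}}

```text
clock: 11.28
eef_pos: [599.9, -40.6, 95.1]
tool_rot: [-3.105, 1.56, 3.019]
force: [-8.6, 1.4, 11.5]
width: -0.0
```

>>> {"api": "jog_arm", "payload": {"series": [[[0, 0, 0], [0, 0, 1.5], 1], [[0, 0, 0], [0, 0, 0], 1]]}}

```text
clock: 11.52
eef_pos: [599.9, -40.6, 94.7]
tool_rot: [-3.103, 1.557, 3.021]
force: [-10.8, 1.6, 11.6]
width: 0.1
```

```bash
python3 -c "from h import *;prof()"
```

```text
t 11.525 bin-rel [104.6   0.8   2.7] tip [104.6   0.8 -22.3] F [-10.8   1.6  11.6] w 0.1
1 turn deg (tool) [ 0.1 -0.8  0. ]
-1 turn deg (tool) [-179.9   -0.    -1.3]
scene [(30, 92.7), (40, 91.9), (50, 91.7), (60, 91.2), (70, 90.6), (80, 91.5), (90, 90.8), (100, 90.0), (110, 90.7), (120, 90.0), (130, 98.4), (140, 99.5)]
  mid [(84, 92.1), (88, 90.6), (92, 91.2), (96, 92.5), (100, 91.9), (104, 91.2), (108, 92.0), (112, 91.9), (116, 97.7), (120, 98.5), (124, 95.3), (128, 91.9), (132, 100.0), (136, 100.0), (140, 100.5), (144, 101.4), (148, 100.5)]
side [(30, 92.4), (40, 92.6), (50, 91.8), (60, 92.2), (70, 91.4), (80, 91.1), (90, 91.5), (100, 91.5), (110, 91.1), (120, 90.2), (130, 93.9), (140, 99.7)]
  mid [(84, 92.6), (88, 91.9), (92, 91.3), (96, 91.1), (100, 92.1), (104, 91.9), (108, 91.5), (112, 92.1), (116, 98.6), (120, 97.8), (124, 92.9), (128, 92.4), (132, 99.6), (136, 101.0), (140, 102.0), (144, 100.2), (148, 101.4)]
```

The bar has stopped at about r=117 with the fingers against it and the force along the slide rising, so it is at the end stop. I'll lift straight off and check.

>>> {"api": "jog_arm", "payload": {"series": [[[0, 0, 0], [-4, 0, 0], 1], [[0, 0, 0], [-20, 0, 0], 1], [[0, 0, 0], [-40, 0, 0], 1], [[0, 0, 0], [-50, 0, 0], 1], [[0, 0, 0], [-40, 0, -40], 1], [[0, 0, 0], [0, 0, -50], 1], [[0, 0, 0], [0, 0, -40], 1], [[0, 0, 0], [0, 0, 0], 1]]}}

```text
clock: 12.62
eef_pos: [474.4, -20.6, 249.3]
tool_rot: [-3.085, 1.567, 3.04]
force: [0.9, -0.3, -0.0]
width: 0.1
```

```bash
python3 -c "
from h import *
prof()
a=cv2.imread('pics/l_scene.png')[120:290,100:390];b=cv2.imread('pics/l_side.png')[130:350,190:400]
cv2.imwrite('pics/a6.png',np.vstack([cv2.resize(a,(500,293)),cv2.copyMakeBorder(cv2.resize(b,(290,300)),0,0,0,210,0)]))"
```

```text
t 12.625 bin-rel [-22.6   0.6 157.3] tip [-22.6   0.6 132.3] F [ 0.9 -0.3 -0. ] w 0.1
1 turn deg (tool) [ 0.1 -0.2  0. ]
-1 turn deg (tool) [-179.9   -0.    -0.4]
scene [(30, 93.1), (40, 92.6), (50, 93.8), (60, 93.5), (70, 94.2), (80, 94.5), (90, 94.7), (100, 95.1), (110, 94.5), (120, 95.1), (130, 96.8), (140, 99.7)]
  mid [(84, 95.9), (88, 96.0), (92, 95.2), (96, 95.6), (100, 95.0), (104, 95.7), (108, 96.1), (112, 96.5), (116, 102.0), (120, 102.5), (124, 100.9), (128, 96.9), (132, 100.0), (136, 100.9), (140, 100.9), (144, 100.7), (148, 101.1)]
side [(20, 94.8), (30, 94.7), (40, 94.4), (50, 94.7), (60, 94.8), (70, 95.0), (80, 94.7), (90, 96.0), (100, 95.3), (110, 95.9), (120, 96.2), (130, 98.1), (140, 100.1)]
  mid [(84, 95.5), (88, 96.2), (92, 96.6), (96, 97.0), (100, 96.8), (104, 96.9), (108, 97.0), (112, 97.0), (116, 104.5), (120, 105.1), (124, 97.7), (128, 97.9), (132, 100.4), (136, 101.3), (140, 101.1), (144, 101.9), (148, 101.5)]
```

View pics/a6.png

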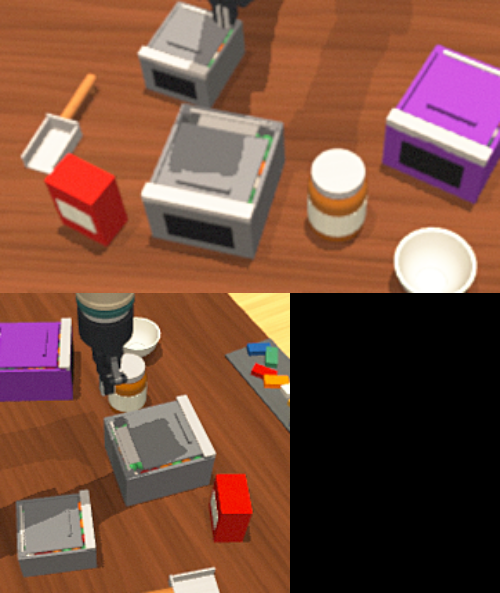

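The flap is shut and held under the lip, tilted about 0.025 rad, and the neighbouring objects have not moved. Handing in.

```bash
python3 -c "from cell import *;print(finish_job())"
```

```text
the job is handed in; nothing more can be done
None
```

The sweet bin is shut. I pushed the standing flap over from its outer side with the closed fingertips and pressed it flat. I then slid it along, finishing against the bar, until it stopped at its end stop, and lifted off. The job was handed in at about 13 s of the 45 s allowed.

- **Last checks with nothing touching the flap:** It stayed down and rests against the lip's underside, tilted about 0.025 rad (limit 0.06). The bar is at about 117–118 mm from the hinge line, so the flap has slid about 18 mm (at least 12 mm needed).
- **Neighbours:** In the final picture the jar, carton, bowl and scoop look undisturbed; I did not measure their positions again.
- **Force:** The readings I saw peaked at about 16 N at the wrist.
- **What disagreed:** The fingertips stood only a few mm ahead of the reported TCP, not the stated 25 mm. I found the flat position by force and depth instead.
- **Earlier than planned:** Friction under the fingertips slid the flap nearly home before they reached the bar.

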